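Serve the shortbread with the turner

TASK

Pick up the steel turner from its blue rest, slide its blade under the big shortbread biscuit on the wooden board, lift the biscuit on it and slide it off gently, without dropping it, onto the middle of the white plate, flat and right side up; do not touch the biscuit with the gripper. Then lay the turner back on its rest as you found it, handle in the notch. Leave the mug, jar, clock, remote and book where they are.

Things in the scene. Friction and masses are not known exactly. Their poses are not given: they have to be found in the camera images.
- turner: Loose steel turner (spatula), 0.18 kg, starts on its rest. Blade 120 (x) x 80 (y) x 2 mm; origin at the centre of the blade's underside, +x to its front edge, z up. Polished blade (friction about 0.35): things stay on it at slopes under 15 degrees, slide off above 25. Neck and handle rise backwards from (-55,0,5) mm along (-cos30,0,sin30); centre of mass near the neck.
- turner_grip (a point): Grip place on the handle's axis, 95 mm along it, at (-137,0,52.5) mm in the turner's frame, axes as the turner's. Wooden handle 20 wide (y) x 14 mm, from 45 to 175 mm along, rising backwards at 30 degrees to the blade. The fingers can come straight down on both sides of it; the rest's notch begins 53 mm farther up the handle. Grip firmly (100 N).
- turner_tip (a point): Middle of the blade's front edge, underside, at (60, 0, 0) mm in the turner's frame.
- rest: Fixed blue ceramic rest, origin at the centre of its underside, z up. Its plate (150 x 100 x 4 mm) carries the blade: the lying turner's origin is at (0,0,4) mm in the rest's frame, same yaw. Behind, near (-192,0,82) mm, a post with a notch open upwards, 32 mm wide, holds the upper end of the handle; its side walls reach 13 to 18 mm above the handle's underside.
- board: Fixed wooden serving board 200 (x) by 240 (y) by 16 mm thick, origin at the centre of its underside. Along its far (+x) edge stands a rail whose top is 34 mm above the table and whose inner face is at x = +86 mm; the front and sides are open. The biscuit can be pushed against the rail.
- biscuit: Loose rigid round shortbread biscuit, diameter 104, 16 mm thick, about 0.11 kg; origin at the centre of its underside, z up through the pricked top. The underside is flat to a radius of 40 mm, then rises evenly to 6 mm at the rim, so a blade close to the board goes under the edge. It lies on the board, 9 to 39 mm short of the rail.
- plate: Loose white dinner plate, diameter 270 mm, 18 mm high, 0.6 kg, origin at the centre of its underside; the flat inner floor is 5 mm above the table and about 80 mm in radius, with a rim rising round it.
- mug: Bystander: terracotta mug, 78 mm wide, 90 mm high, origin at the centre of its underside. Leave it.
- jar: Bystander: amber honey jar, 60 mm wide, 75 mm high, origin at the centre of its underside. Leave it.
- clock: Bystander: pale wooden bedside clock, 45 x 85 x 86 mm high, origin under its centre. Leave it.
- remote: Bystander: grey remote control, 150 x 42 x 14 mm, lying flat near the robot, origin under its centre. Leave it.
- book: Bystander: blue book, 200 x 135 x 30 mm, lying flat, origin under its centre. Leave it.
There are look-alikes about, which are no part of the job. What is shaped like the biscuit but black, purple or red is not meant.

How it is judged:
On the way, in this order (a step that is already met when the one before it is completed fails the run):
1. the biscuit is lifted clear of the board on the turner (height (world z) of biscuit above 0.045 m and contact force between biscuit and turner above 0.2 N and contact force between biscuit and board below 0.05 N), for 0.2 s.
2. the biscuit lies flat in the middle of the plate, off the turner (horizontal distance between biscuit and plate below 0.035 m and contact force between biscuit and plate above 0.3 N and angle between biscuit's own z axis and vertical below 0.12 rad and contact force between biscuit and turner below 0.05 N), for 0.3 s.
At the end, for the whole second after the job is handed in: The biscuit lies still on the plate, flat within 7 degrees, right side up, centre within 35 mm of the plate's, off the turner; the plate is flat on the table; the turner lies still on its rest as at the start, within 20 mm in x and y, 4 mm in height, level within 4.5 and yaw within 8.5 degrees (all of step 2 and x of turner in the frame of rest between -0.02 and 0.02 m and y of turner in the frame of rest between -0.02 and 0.02 m and z of turner in the frame of rest between 0 and 0.008 m and angle between each of turner, plate's own z axis and vertical below 0.08 rad and angle between the x axis of turner and the x axis of rest, either way round below 0.15 rad and linear speed of each of biscuit, turner below 0.02 m/s and height (world z) of plate below 0.01 m); the robot touches nothing.
It fails at once if the biscuit is touched by the gripper or the arm (contact force between biscuit and the fingers above 0.3 N or contact force between biscuit and the arm above 0.3 N).
It fails at once if the biscuit is dropped or flung: faster than 0.7 m/s while not on the turner (linear speed of biscuit above 0.7 m/s and contact force between biscuit and turner below 0.02 N).
It fails at once if a bystander (mug, jar, clock, remote, book) is moved more than 30 mm (distance of any of mug, jar, clock, remote, book from where it was at the start of the episode above 0.03 m).
It also fails if it takes over 72 s, if anything falls off the work surface, if the arm or the gripper's body presses on something with over 40 N, if the wrist force passes 120 N, or if a joint passes its speed limit or range.

ROBOT

A 6-joint arm with a two-finger parallel gripper is mounted at the origin on the work surface. World frame = base frame: x ahead of the robot, y to its left, z up, the work surface at z = 0. Lengths are in m, angles in rad, forces in N, time in s.
With the tool pointing down it reaches from about 0.3 to 0.775 m from the base axis. Payload 14.6 kg.
Tool frame: the origin (TCP) lies midway between the tips of the shut fingers; the grasp point (between the pads) lies 19 mm behind it (tcp_to_grasp is the distance from the TCP to the grasp point, in m); z points along the fingers, y is the line along which they close (so a half turn about z gives the same grasp; the last joint's range is limited). The gripper opens to 94 mm and grips with 3 to 60 N. Pads are 16 mm wide; open, the fingers measure 119 mm over their backs; the gripper's body (75 mm by 177 mm) begins 78 mm behind the grasp point.
Start: joints at [-1.194, 0.3, 1.521, -0, 1.321, -0.067], TCP at [0.236, -0.497, 0.205] pointing down, gripper open.
Joint ranges: [-3.03, 3.03], [-0.79, 2.21], [0.23, 2.52], [-1.04, 4.18], [0, 3.07], [-2.55, 2.55]. Speed limits (rad/s): [2.22, 2.22, 2.57, 3.14, 3.14, 3.14].

INTERFACE

Orientations are given as [roll, pitch, yaw] about the fixed x, y, z axes, in that order (R = Rz(yaw) Ry(pitch) Rx(roll)).
In Python, from station import * gives the robot as it stands.
- The arm moves only by the tool send_rows, never from a script. Its argument "motion" is a list of rows, each a list of 3 entries, a list of its own where there are three numbers: the shift along the tool's x, y, z in units of 0.03 m (1.0 is 0.03 m), then the turn, a rotation vector about the tool's x, y, z in units of 0.12 rad (1.0 is 0.12 rad), then the opening, from -1 (shut) to 1 (fully open). In form: [[[x, y, z], [rx, ry, rz], grip], ...]. A call has 1 to 12 rows; each row shifts and turns the commanded pose from where the row before left it, along the tool's axes as they then stand; what a row does not reach is not made up. A row lasts 1/10 s, in which the tool goes at most 50 mm and 8.59 degrees, less where a joint would pass 70% of its speed; a pose out of reach is approached as far as the arm can. A call with a number of a shift or a turn outside -1 to 1 is refused whole. A call with a gripper value outside its range is refused whole. The fingers move at their own pace and stop on an object; "squeeze" is the grip in N (left out, the last holds). Time passes only in rows, so rows that do not move let the fingers close. It gives the time, the measured TCP pose, the force, the opening and the grip force at its end, in the units of the state.
- get_obs(): the state, without advancing time (a new reading comes with each control period).
- camera(name): name is "scene" or "top"; returns a dict with "pixels" (384x512x3 uint8, red, green, blue), "depth" (384x512 float32, m along the optical axis (not along the pixel's ray), 0 where there is no reading), "fx", "fy", "cx", "cy" (pixels), "rvec" (rotation vector, rad) and "tvec" (3), from world to camera coordinates, as OpenCV has them. Camera axes: x right, y down, z forward; pixel columns grow to the right and rows downward; lengths in m; the calibration is good to about 2 mm. A picture is of the moment at which its call begins.
- hand_in(): hands the job in; it is judged then, once.
The state is a dict: "time_s": time; "qpos": joint angles; "joint_vel": joint speeds; "tau": joint torques, N m; "ee_pos": TCP position; "eef_rot": TCP orientation; "force": force on the tool from outside, world axes, zero at the start; "moment": the same for the moment, N m; "grip_width": finger opening in m; "grip_force": force on a finger pad.
Only numpy, scipy, OpenCV 4.12 (cv2) and the standard library are available. Lean on these libraries where they do the work, as an engineer would, in place of code of your own. Each camera call takes 0.05 s, during which the arm holds its last target. There are 200 camera calls.

## Working session

There is one attempt and no reset: what is moved stays moved. The work goes in short steps, Python scripts to look and compute and a tool call to move; the robot and the scene stay as the last step left them, time stands still between calls to the robot, and variables do not carry over. Pictures are saved under pics/ and viewed, at most 10 in all, crops included, and the job is handed in when it is done.

Besides the shell and the picture viewer there is one more tool, called after "Call:" by a JSON object that holds its "name" and its "arguments". send_rows: Moves the arm, as the interface text tells. Its arguments: {"type":"object","properties":{"motion":{"type":"array"},"squeeze":{"type":"number"}},"required":["motion"]}

```bash
mkdir -p pics; ls; cat > h.py <<'E'
from station import *
import numpy as np, cv2
from scipy.spatial.transform import Rotation as Ro
def shot(n,f):
    c=camera(n); cv2.imwrite(f,c["pixels"][:,:,::-1]); np.savez(f[:-3]+"npz",**c); return c
def cloud(c):
    R,_=cv2.Rodrigues(np.array(c["rvec"],float)); t=np.array(c["tvec"],float).ravel()
    v,u=np.mgrid[:384,:512]; d=np.array(c["depth"])
    P=np.stack([(u-c["cx"])/c["fx"]*d,(v-c["cy"])/c["fy"]*d,d],-1)
    W=(P-t)@R; W[d==0]=np.nan; return W
E
python3 - <<'E'
from h import *
for n in("top","scene"): 
    c=shot(n,f"pics/{n}0.png"); print(n,c["fx"],np.array(c["rvec"]),np.array(c["tvec"]))
print(get_obs())
E
```

```text
pics
top 486.73130421747845 [ 2.13656376 -2.1876323   0.11606532] [0.02465017 0.58758246 2.06581839]
scene 469.0621054683408 [ 1.11205802  2.40007014 -0.96464177] [ 0.36774025 -0.27055804  2.1618993 ]
{'time_s': 0.1, 'qpos': array([-1.19358400e+00,  3.00438278e-01,  1.52150545e+00,  7.33486748e-06,
        1.32070195e+00, -6.65874343e-02]), 'joint_vel': array([-0.00092407, -0.00122949, -0.00217645, -0.00038415, -0.00106609,
        0.00119411]), 'tau': array([ 1.24575065e-03, -5.32644618e+01, -3.53283978e+01,  7.10185105e-02,
        2.34759471e-02, -6.68941084e-05]), 'ee_pos': array([ 0.2360758 , -0.49650168,  0.20493633]), 'eef_rot': array([-3.14054244e+00, -7.71548733e-05,  4.43797898e-01]), 'force': array([-0.50486215,  0.08060139, -0.26054211]), 'moment': array([ 0.04996076, -0.0161068 , -0.03531896]), 'grip_force': 0.0, 'grip_width': 0.0940204228362264}
```

View pics/top0.png

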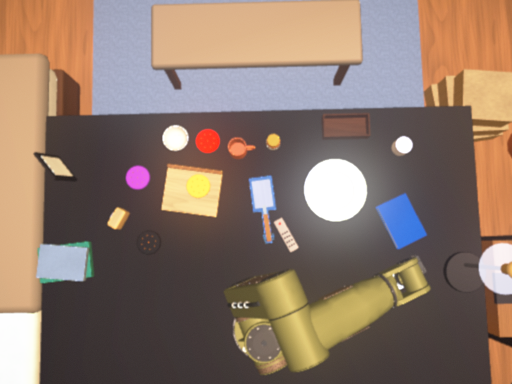

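View pics/scene0.png

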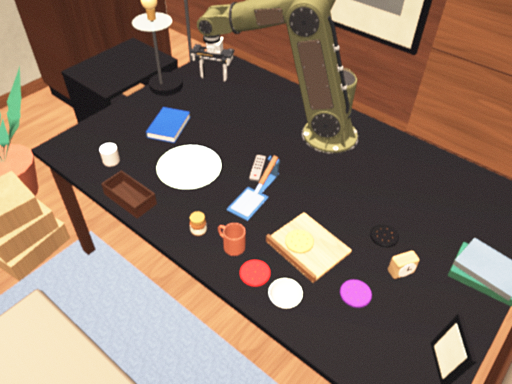

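The top view shows the turner and rest at about (262,205), with the handle pointing to the robot. The yellow biscuit is at (198,186) on the board at (192,191), its rail on the upper edge. The big white plate is at (335,190), and the mug (238,148), jar (273,141), remote (287,235) and book (402,221) are around them. The scene view agrees.

```bash
python3 - <<'E'
from h import *
for n in("top","scene"):
    c=dict(np.load(f"pics/{n}0.npz")); W=cloud(c); px=c["pixels"].astype(np.uint8); hsv=cv2.cvtColor(px,cv2.COLOR_RGB2HSV).astype(int)
    H,S,V=hsv[...,0],hsv[...,1],hsv[...,2]; x,y,z=W[...,0],W[...,1],W[...,2]
    print(n,"table z",np.nanmedian(z[(V<20)&(abs(x-.5)<.25)&(abs(y)<.4)]))
    def rep(name,m):
        m=m&np.isfinite(z); k=m.sum()
        if k<5: print(name,k);return
        p=np.stack([x[m],y[m]],1).astype(np.float32); (cx,cy),(w,h),a=cv2.minAreaRect(p)
        (ex,ey),r=cv2.minEnclosingCircle(p)
        print(name,k,"mean",p.mean(0).round(4),"rect",np.round([cx,cy,w,h,a],4),"circ",np.round([ex,ey,r],4),"z",np.percentile(z[m],[5,50,95]).round(4))
    A=(x>.2)&(x<.9)&(abs(y)<.65)&(z<.2)
    u0=np.mgrid[:384,:512]
    bx=lambda a,b,c_,d:(x>a)&(x<b)&(y>c_)&(y<d)
    rep("biscuit",A&(H>24)&(H<34)&(S>150)&(V>150)&(z>.02))
    rep("board",A&(H>8)&(H<26)&(S>60)&(V>90)&bx(.4,.85,.1,.5))
    rep("rail",A&(z>.027)&(z<.045)&bx(.4,.85,.1,.5)&((H<20)))
    rep("restblue",A&(H>100)&(H<120)&(S>120)&bx(.3,.8,-.12,.12))
    rep("blade",A&(H>95)&(H<125)&(S<90)&(V>120)&bx(.3,.8,-.12,.12))
    rep("handle",A&((H<20))&(S>80)&(V>70)&bx(.3,.62,-.1,.1)&(z>.02))
    rep("plate",A&(S<40)&(V>170)&bx(.3,.9,-.6,-.12))
    rep("mug",A&((H<8)|(H>174))&(S>90)&(z>.03)&bx(.6,.9,0,.2))
    rep("jar",A&(S>120)&(z>.03)&bx(.65,.9,-.1,.02))
    m=A&bx(.3,.9,-.1,.1)&(z>.01)&~((H<20)&(S>80))
    rep("remote",A&bx(.3,.55,-.2,-.02)&(V>70)&(S<120)&(z<.03)&(z>.006))
E
python3 - <<'E'
import cv2
a=cv2.imread('pics/top0.png')[110:260,150:310]; cv2.imwrite('pics/c1.png',cv2.resize(a,None,fx=4,fy=4,interpolation=cv2.INTER_NEAREST)[:600])
E
```

```text
top table z nan
biscuit 357 mean [0.6144 0.2628] rect [ 0.6801  0.1016  0.0967  0.4435 22.077 ] circ [0.6981 0.1085 0.2234] z [0.0233 0.0329 0.0412]
board 2881 mean [0.5848 0.29  ] rect [ 0.6039  0.2957  0.3672  0.4275 85.9935] circ [0.604  0.2977 0.2806] z [-0.0049  0.0138  0.0322]
rail 198 mean [0.7107 0.2822] rect [ 0.6152  0.286   0.3181  0.4704 80.8737] circ [0.6073 0.2923 0.2714] z [0.0278 0.0355 0.0436]
restblue 80 mean [ 0.5813 -0.0118] rect [ 0.5762 -0.0123  0.1477  0.0968  6.2596] circ [ 0.5775 -0.0109  0.0851] z [-0.0072  0.0038  0.0134]
blade 705 mean [ 0.5606 -0.0141] rect [ 0.5073 -0.0204  0.297   0.1067  6.607 ] circ [ 0.5094 -0.0174  0.1514] z [-0.0061  0.0056  0.019 ]
handle 114 mean [ 0.4257 -0.0295] rect [ 4.2670e-01 -2.9200e-02  7.8300e-02  9.0200e-02  5.5675e+01] circ [ 0.4274 -0.0332  0.055 ] z [0.0406 0.0716 0.1   ]
plate 3189 mean [ 0.5874 -0.3338] rect [ 0.5993 -0.3557  0.2778  0.6061 26.0831] circ [ 0.5659 -0.3721  0.3197] z [-0.0024  0.0101  0.0235]
mug 53 mean [0.7848 0.0849] rect [7.74000e-01 1.08300e-01 1.70800e-01 7.61000e-02 7.65898e+01] circ [0.7989 0
[... 793 characters left out ...]
.2657  0.0966  4.1003] circ [ 0.5104 -0.0091  0.1362] z [0.003  0.0092 0.0206]
handle 162 mean [ 0.4289 -0.0269] rect [ 4.27000e-01 -3.21000e-02  7.24000e-02  1.01100e-01  6.66132e+01] circ [ 0.4291 -0.035   0.0583] z [0.0431 0.073  0.1006]
plate 4120 mean [ 0.6876 -0.3483] rect [ 0.6145 -0.3601  0.5708  0.4798  0.0161] circ [ 0.6186 -0.3556  0.3657] z [-0.7435  0.0079  0.0239]
mug 108 mean [0.7697 0.0864] rect [ 0.775   0.08    0.0862  0.091  44.0606] circ [0.7766 0.0749 0.0576] z [0.0332 0.0619 0.0912]
jar 141 mean [ 0.808  -0.0507] rect [ 0.7916 -0.0356  0.0547  0.1126 23.2038] circ [ 0.7915 -0.0352  0.0568] z [0.0429 0.0562 0.0803]
remote 422 mean [ 0.4258 -0.0823] rect [ 0.4192 -0.0616  0.2609  0.1192 26.9915] circ [ 0.4302 -0.0833  0.1307] z [0.0071 0.0156 0.0243]
  return np.nanmean(a, axis, out=out, keepdims=keepdims)
```

View pics/c1.png

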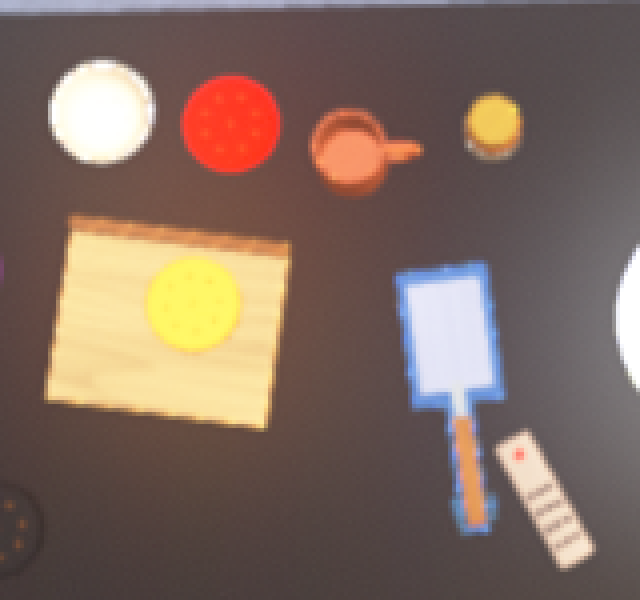

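The crop confirms the blade on the rest at about (262,194), with the handle end at about (269,240), and the biscuit at (198,186), its gap to the rail small. Depth is noisy, so I'll intersect outlines with planes of known height in both cameras.

```bash
cat >> h.py <<'E'
def plane(c,uv,z):
    R,_=cv2.Rodrigues(np.array(c["rvec"],float)); t=np.array(c["tvec"],float).ravel()
    uv=np.asarray(uv,float).reshape(-1,2)
    d=np.c_[(uv[:,0]-c["cx"])/c["fx"],(uv[:,1]-c["cy"])/c["fy"],np.ones(len(uv))]@R
    o=-R.T@t; return (o+d*((z-o[2])/d[:,2])[:,None])[:,:2]
def project(c,P): 
    return cv2.projectPoints(np.asarray(P,float).reshape(-1,1,3),np.array(c["rvec"],float),np.array(c["tvec"],float),np.array([[c["fx"],0,c["cx"]],[0,c["fy"],c["cy"]],[0,0,1]],float),None)[0].reshape(-1,2)
def seg(c,m,seed):
    n,l,s,ce=cv2.connectedComponentsWithStats(m.astype(np.uint8),connectivity=4)
    seed=np.array(seed); ys,xs=np.nonzero(m); k=np.argmin((xs-seed[0])**2+(ys-seed[1])**2)
    b=(l==l[ys[k],xs[k]]).astype(np.uint8)
    return b
def fit(c,m,seed,z,name):
    b=seg(c,m,seed); co=max(cv2.findContours(b,cv2.RETR_EXTERNAL,cv2.CHAIN_APPROX_NONE)[0],key=len)
    v,u=np.nonzero(b); cen=plane(c,np.c_[u,v],z); 
    e=cv2.fitEllipse(plane(c,co,z).astype(np.float32)*1000); r=cv2.minAreaRect(plane(c,co,z).astype(np.float32)*1000)
    print(name,b.sum(),"mean",(cen.mean(0)*1000).round(1),"ell",np.round(e[0],1),np.round(e[1],1),"rect",np.round(r[0],1),np.round(r[1],1),round(r[2],1))
    return b
E
python3 - <<'E'
from h import *
seeds=dict(top=dict(b=(198,186),d=(180,205),r=(254,200),bl=(262,193),h=(267,228),p=(335,190)),
 scene=dict(b=(299,240),d=(320,262),r=(232,205),bl=(247,204),h=(266,175),p=(189,166)))
for n in seeds:
    c=dict(np.load(f"pics/{n}0.npz")); s=seeds[n]
    hsv=cv2.cvtColor(c["pixels"],cv2.COLOR_RGB2HSV).astype(int); H,S,V=hsv[...,0],hsv[...,1],hsv[...,2]
    for k,(u,v) in s.items(): print(n,k,hsv[v,u],end=" ")
    print()
    hb=hsv[s['b'][1],s['b'][0]]; hd=hsv[s['d'][1],s['d'][0]]
    bis=(S>(hb[1]+hd[1])/2)&(abs(H-hb[0])<8)&(V>120)
    fit(c,bis,s['b'],.032,"biscuit")
    fit(c,(V>70)&(H>8)&(H<35)&(S>40),s['d'],.016,"board(all)")
    bl=(H>95)&(H<130)
    fit(c,(V>60)&(S>110)&bl,s['r'],.004,"rest")
    fit(c,(S<100)&(V>110),s['bl'],.006,"blade+neck")
    fit(c,(H<22)&(S>70)&(V>60),s['h'],.06,"handle z.06")
    fit(c,(S<60)&(V>120),s['p'],.016,"plate")
E
```

```text
top b [ 28 158 255] top d [ 22  90 251] top r [112  37 240] top bl [117  19 245] top h [ 14 155 232] top p [  0   0 255] 
biscuit 455 mean [614.1 263.9] ell [614.1 264. ] [ 99.6 101.6] rect [615.1 263.5] [102.  100.6] 44.1
board(all) 3177 mean [583.6 289.5] ell [580.8 288.6] [266.9 316.8] rect [554.4 298.3] [255.1 314.7] 81.8
rest 16 mean [567.   33.5] ell [56423.6 -1204. ] [8.60000e+00 1.29477e+05] rect [566.8  33.2] [61.5  4.3] 5.8
blade+neck 771 mean [541.  -16.5] ell [543.5 -16. ] [ 81.2 320.2] rect [499.9 -19.1] [280.7  96. ] 2.9
handle z.06 116 mean [426.7 -29.2] ell [425.5 -29.3] [ 17.  134.5] rect [428.  -29.2] [111.3  18.5] 6.7
plate 4190 mean [ 571.3 -342.8] ell [ 572.3 -342.8] [308.5 319.7] rect [ 570.8 -346.6] [312.9 314.3] 88.6
scene b [ 29  82 255] scene d [ 26  40 254] scene r [102  36 251] scene bl [110   3 253] scene h [ 16 124 250] scene p [  0   0 255] 
biscuit 564 mean [619.9 268.3] ell [619.4 267.7] [103. 108.] rect [617.8 267. ] [110.6 101. ] 34.8
board(all) 2288 mean [610.  294.1] ell [599.6 295.2] [246.  300.1] rect [599.6 292.2] [259.3 217.1] 81.1
rest 93 mean [630.5  -1.2] ell [604.3  -9. ] [102.  112.7] rect [608.2  -9.7] [ 86.8 104.2] 7.0
blade+neck 614 mean [567.5 -14.5] ell [566.2 -15. ] [ 93.3 191.1] rect [547.1 -16.4] [187.   89.9] 6.8
handle z.06 200 mean [416.2 -37.4] ell [412.7 -38.6] [ 27.2 219.6] rect [412.9 -38. ] [183.3  29.2] 18.4
plate 2388 mean [ 585.5 -330.2] ell [ 581.6 -333.5] [275.5 281.2] rect [ 581.5 -334.3] [281.  276.6] 40.7
```

```bash
cat > edge.py <<'E'
from h import *
from scipy.optimize import minimize
from scipy.ndimage import map_coordinates
def outline(kind,dims,n=60):
    if kind=="c":
        a=np.linspace(0,2*np.pi,n,endpoint=False); N=np.c_[np.cos(a),np.sin(a)]; return N*dims,N
    P=[];N=[]
    for (x0,y0),(x1,y1) in dims:
        t=np.linspace(.06,.94,20)[:,None]; P.append(np.array([x0,y0])*(1-t)+np.array([x1,y1])*t)
        d=np.array([y1-y0,x0-x1]); N.append(np.tile(d/np.linalg.norm(d),(20,1)))
    return np.vstack(P),np.vstack(N)
def rectd(x0,x1,y0,y1): return [((x0,y0),(x1,y0)),((x1,y0),(x1,y1)),((x1,y1),(x0,y1)),((x0,y1),(x0,y0))]
def score(p,cams,P,N,z,chw,off=.005):
    a=p[2] if len(p)>2 else 0; R=np.array([[np.cos(a),-np.sin(a)],[np.sin(a),np.cos(a)]])
    s=0
    for c in cams:
        v=[]
        for o in(-off,off):
            W=(P+N*o)@R.T+np.array(p[:2]); uv=project(c,np.c_[W,np.full(len(W),z)])
            v.append(sum(w*map_coordinates(c["pixels"][...,k].astype(float),[uv[:,1],uv[:,0]],order=1) for k,w in enumerate(chw) if w))
        s+=np.mean(v[0]-v[1])
    return -s
def pose(name,cams,kind,dims,z,chw,p0,loc=()):
    P,N=outline(kind,dims)
    for off in(.008,.004):
        st=np.array([.008]*2+[.06]*(len(p0)-2)); sim=np.vstack([p0]+[np.array(p0)+st*np.eye(len(p0))[i] for i in range(len(p0))])
        r=minimize(score,p0,args=(cams,P,N,z,chw,off),method="Nelder-Mead",options=dict(initial_simplex=sim,xatol=1e-5,fatol=1e-3)); p0=r.x
    print(name,np.round(p0,4),round(r.fun,1)); return p0
E
python3 - <<'E'
from edge import *
T=dict(np.load("pics/top0.npz"));S=dict(np.load("pics/scene0.npz"))
for nm,cs in(("top",[T]),("scene",[S]),("both",[T,S])):
    print("--",nm)
    pose("blade",cs,"p",rectd(-.06,.06,-.04,.04),.006,(1,0,0),(.573,-.013,.1))
    pose("rest",cs,"p",rectd(-.075,.075,-.05,.05),.004,(0,0,1),(.573,-.013,.1))
    pose("biscuit",cs,"c",.052,.030,(0,0,-1),(.615,.264))
    pose("board",cs,"p",[((-.1,-.12),(.08,-.12)),((.08,.12),(-.1,.12)),((-.1,.12),(-.1,-.12))],.016,(0,1,0),(.597,.292,-.12))
    pose("railtop",cs,"p",[((.086,.12),(.086,-.12))],.034,(0,1,0),(.597,.292,-.12))if 0 else None
    pose("plate",cs,"c",.135,.018,(1,0,0),(.58,-.335))
E
```

```text
-- top
blade [ 0.5769 -0.0124  0.1151] -79.5
rest [ 0.5769 -0.012   0.1074] -97.0
biscuit [0.6143 0.2642] -45.6
board [ 0.5966  0.2934 -0.154 ] -109.7
plate [ 0.585  -0.3295] -95.2
-- scene
blade [ 0.5755 -0.0139  0.1215] -73.9
rest [ 0.5768 -0.0126  0.1043] -118.5
biscuit [0.6187 0.2679] -31.9
board [ 0.5954  0.2949 -0.1532] -139.9
plate [ 0.5872 -0.3264] -92.3
-- both
blade [ 0.5765 -0.0129  0.1121] -152.4
rest [ 0.5769 -0.0123  0.1033] -215.2
biscuit [0.6164 0.2661] -66.8
board [ 0.5959  0.2942 -0.1538] -247.0
plate [ 0.5857 -0.3285] -180.8
```

```bash
cat > plan.py <<'E'
from h import *
REST=np.array([.577,-.0123,.105]); BOARD=np.array([.596,.294,-.154]); PLATE=np.array([.5855,-.3285])
def Rt(yaw,pitch=0): return Ro.from_euler('xyz',[np.pi,pitch,yaw])   # pitch>0: nose down
G=np.array([-.137,0,.0525])
def tcp(org,yaw,pitch=0,pt=(0,0,0)):
    """TCP pose that puts turner point pt at org"""
    Rw=Ro.from_euler('xyz',[0,pitch,yaw]); g=np.array(org)+Rw.apply(G-np.array(pt))
    R=Rt(yaw,pitch); return g+R.apply([0,0,.019]),R
def rows(p1,R1,n,p0=None,R0=None):
    if p0 is None:
        o=get_obs(); p0,R0=o["ee_pos"],Ro.from_euler('xyz',o["eef_rot"])
    Rd=Ro.from_rotvec((R0.inv()*R1).as_rotvec()/n)
    M=sum((Rd**k).as_matrix() if k else np.eye(3) for k in range(n))
    s=np.linalg.solve(M,R0.inv().apply(p1-p0))
    a=np.round(s/.03,3);b=np.round(Rd.as_rotvec()/.12,3)
    print(n,"x",a.tolist(),b.tolist()); return p1,R1
def st():
    o=get_obs(); R=Ro.from_euler('xyz',o["eef_rot"]); a=R.as_matrix()
    pitch=np.arctan2(-a[2,0],np.hypot(a[0,0],a[1,0])); yaw=np.arctan2(a[1,0],a[0,0])
    g=o["ee_pos"]-R.apply([0,0,.019]); Rw=Ro.from_matrix(a@np.diag([1,-1,-1])); org=g-Rw.apply(G)
    print("t",o["time_s"],"tcp",o["ee_pos"].round(4),"yaw/pitch/roll",np.round([yaw,pitch,o['eef_rot'][0]],4),"turner org",org.round(4),"tip",(org+Rw.apply([.06,0,0])).round(4),"F",o["force"].round(2),"M",o["moment"].round(2),"w",round(o["grip_width"],4),o["grip_force"])
E
python3 - <<'E'
from plan import *
st()
p,R=tcp([REST[0],REST[1],.004],REST[2]); print(p)
q=p+[0,0,.165]
a=rows(q,R,18); rows(p+[0,0,.0],R,12,*a)
E
```

```text
t 0.1 tcp [ 0.2361 -0.4965  0.2049] yaw/pitch/roll [ 4.4380e-01 -1.0000e-04 -3.1405e+00] turner org [ 0.3598 -0.4376  0.1714] tip [ 0.414  -0.4119  0.1715] F [-0.5   0.08 -0.26] M [ 0.05 -0.02 -0.04] w 0.094 0.0
[ 0.44075452 -0.02665858  0.0375    ]
18 x [0.61, -0.733, 0.005] [-0.0, 0.0, 0.157]
12 x [0.0, -0.0, 0.458] [0.0, 0.0, 0.0]
```

Call:
{"name": "send_rows", "arguments": {"motion": [[[0.61,-0.733,0.005],[0,0,0.157],0.3],[[0.61,-0.733,0.005],[0,0,0.157],0.3],[[0.61,-0.733,0.005],[0,0,0.157],0.3],[[0.61,-0.733,0.005],[0,0,0.157],0.3],[[0.61,-0.733,0.005],[0,0,0.157],0.3],[[0.61,-0.733,0.005],[0,0,0.157],0.3],[[0.61,-0.733,0.005],[0,0,0.157],0.3],[[0.61,-0.733,0.005],[0,0,0.157],0.3],[[0.61,-0.733,0.005],[0,0,0.157],0.3]], "squeeze": 60}}

```text
time_s: 1.0
ee_pos: [0.3185, -0.2519, 0.2039]
eef_rot: [-3.141, 0.0, 0.273]
force: [0.4, -0.1, 0.1]
grip_width: 0.0613
grip_force: 0.0
```

Call:
{"name": "send_rows", "arguments": {"motion": [[[0.61,-0.733,0.005],[0,0,0.157],0.3],[[0.61,-0.733,0.005],[0,0,0.157],0.3],[[0.61,-0.733,0.005],[0,0,0.157],0.3],[[0.61,-0.733,0.005],[0,0,0.157],0.3],[[0.61,-0.733,0.005],[0,0,0.157],0.3],[[0.61,-0.733,0.005],[0,0,0.157],0.3],[[0.61,-0.733,0.005],[0,0,0.157],0.3],[[0.61,-0.733,0.005],[0,0,0.157],0.3],[[0.61,-0.733,0.005],[0,0,0.157],0.3],[[0,0,0],[0,0,0],0.3],[[0,0,0],[0,0,0],0.3]]}}

```text
time_s: 2.1
ee_pos: [0.4404, -0.0266, 0.2024]
eef_rot: [-3.142, 0.001, 0.106]
force: [-0.6, 0.4, -1.1]
grip_width: 0.0614
grip_force: 0.0
```

```bash
python3 - <<'E'
from plan import *
st()
p,R=tcp([REST[0],REST[1],.004],REST[2]); print(p)
rows(p,R,10)
E
```

```text
t 2.1 tcp [ 0.4404 -0.0266  0.2024] yaw/pitch/roll [ 1.0620e-01  9.0000e-04 -3.1415e+00] turner org [ 0.5766 -0.0121  0.1688] tip [ 0.6362 -0.0058  0.1687] F [-0.56  0.4  -1.05] M [-0.01 -0.02 -0.08] w 0.0614 0.0
[ 0.44075452 -0.02665858  0.0375    ]
10 x [0.002, 0.0, 0.55] [-0.0, 0.001, 0.001]
```

Tracking is accurate. Descend and grip.

Call:
{"name": "send_rows", "arguments": {"motion": [[[0,0,0.55],[0,0,0],0.3],[[0,0,0.55],[0,0,0],0.3],[[0,0,0.55],[0,0,0],0.3],[[0,0,0.55],[0,0,0],0.3],[[0,0,0.55],[0,0,0],0.3],[[0,0,0.55],[0,0,0],0.3],[[0,0,0.55],[0,0,0],0.3],[[0,0,0.55],[0,0,0],0.3],[[0,0,0.55],[0,0,0],0.3],[[0,0,0.55],[0,0,0],0.3],[[0,0,0],[0,0,0],0.3]]}}

```text
time_s: 3.2
ee_pos: [0.4392, -0.0275, 0.0363]
eef_rot: [-3.141, 0.003, 0.104]
force: [0.7, -0.8, 0.5]
grip_width: 0.0607
grip_force: 0.0
```

Call:
{"name": "send_rows", "arguments": {"motion": [[[0,0,0],[0,0,0],-1],[[0,0,0],[0,0,0],-1],[[0,0,0],[0,0,0],-1],[[0,0,0],[0,0,0],-1],[[0,0,0],[0,0,0],-1],[[0,0,0],[0,0,0],-1]], "squeeze": 60}}

```text
time_s: 3.8
ee_pos: [0.4408, -0.0267, 0.038]
eef_rot: [-3.142, -0.0, 0.105]
force: [-1.2, -0.4, 2.9]
grip_width: 0.0193
grip_force: 59.9
```

```bash
python3 - <<'E'
from plan import *
st()
E
```

```text
t 3.8 tcp [ 0.4408 -0.0267  0.038 ] yaw/pitch/roll [ 1.0480e-01 -4.0000e-04 -3.1416e+00] turner org [ 0.577  -0.0124  0.0045] tip [ 0.6367 -0.0061  0.0045] F [-1.19 -0.36  2.9 ] M [ 0.17  0.13 -0.09] w 0.0193 59.88804280757904
```

Call:
{"name": "send_rows", "arguments": {"motion": [[[0,0,-0.2],[0,0,0],-1],[[0,0,-0.4],[0,0,0],-1],[[0,0,-0.6],[0,0,0],-1],[[0,0,-0.6],[0,0,0],-1],[[0,0,-0.6],[0,0,0],-1],[[0,0,-0.6],[0,0,0],-1],[[0,0,-0.6],[0,0,0],-1],[[0,0,-0.4],[0,0,0],-1],[[0,0,-0.2],[0,0,0],-1],[[0,0,0],[0,0,0],-1],[[0,0,0],[0,0,0],-1]]}}

```text
time_s: 4.9
ee_pos: [0.4403, -0.0267, 0.1632]
eef_rot: [-3.141, 0.001, 0.105]
force: [0.5, 0.0, -2.1]
grip_width: 0.0194
grip_force: 59.9
```

```bash
python3 - <<'E'
from plan import *
from edge import *
st()
T=shot("top","pics/top1.png");S=shot("scene","pics/scene1.png")
from plan import *
o=get_obs()
for z in (.11,.125,.135):
  for c,n in((T,"T"),(S,"S")): pose(n+"blade z%.3f"%z,[c],"p",rectd(-.06,.06,-.04,.04),z,(1,1,0),(.577,-.0123,.105))
x,y,a=BOARD
def bw(X,Y,z): return [x+np.cos(a)*X-np.sin(a)*Y,y+np.sin(a)*X+np.cos(a)*Y,z]
q=tcp(bw(-.065,-.0257,.06),a,.05,(.06,0,0)); print(q[0])
u=rows(*q,18)
rows(*tcp(bw(-.055,-.0257,.0195),a,.05,(.06,0,0)),8,*u)
S=dict(S)
im=S["pixels"][120:240,200:300,::-1]; cv2.imwrite("pics/c2.png",cv2.resize(im,None,fx=5,fy=5))
E
```

```text
t 4.9 tcp [ 0.4403 -0.0267  0.1632] yaw/pitch/roll [ 1.0460e-01  9.0000e-04 -3.1414e+00] turner org [ 0.5766 -0.0124  0.1296] tip [ 0.6362 -0.0062  0.1295] F [ 0.5   0.04 -2.08] M [ 0.05  0.13 -0.  ] w 0.0194 59.88923728466034
Tblade z0.110 [ 0.5793 -0.0146  0.1182] -158.1
Sblade z0.110 [ 0.5618 -0.0284  0.0972] -178.8
Tblade z0.125 [ 0.5776 -0.0144  0.1206] -162.9
Sblade z0.125 [ 0.5724 -0.0187  0.1092] -196.9
Tblade z0.135 [ 0.5763 -0.0141  0.1209] -165.6
Sblade z0.135 [ 0.5797 -0.0119  0.1129] -209.5
[0.33505626 0.30849827 0.10330403]
18 x [-0.204, -0.619, 0.116] [0.003, -0.022, 0.12]
8 x [0.05, -0.0, 0.166] [0.0, 0.0, 0.0]
```

View pics/c2.png

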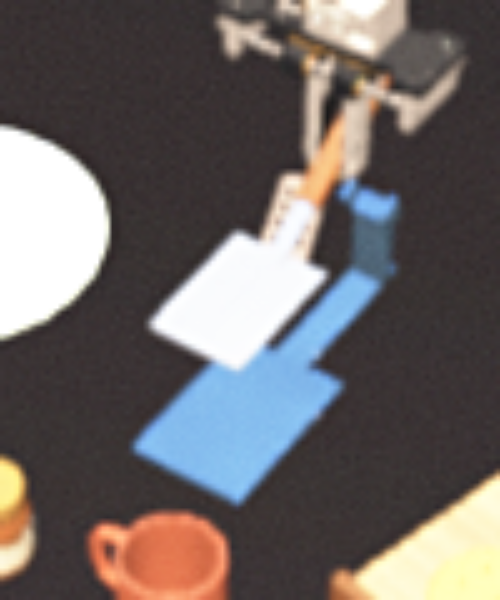

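The crop shows the turner held level above the blue rest, with no droop. Now to the board.

Call:
{"name": "send_rows", "arguments": {"motion": [[[-0.204,-0.619,0.116],[0.003,-0.022,0.12],-1],[[-0.204,-0.619,0.116],[0.003,-0.022,0.12],-1],[[-0.204,-0.619,0.116],[0.003,-0.022,0.12],-1],[[-0.204,-0.619,0.116],[0.003,-0.022,0.12],-1],[[-0.204,-0.619,0.116],[0.003,-0.022,0.12],-1],[[-0.204,-0.619,0.116],[0.003,-0.022,0.12],-1],[[-0.204,-0.619,0.116],[0.003,-0.022,0.12],-1],[[-0.204,-0.619,0.116],[0.003,-0.022,0.12],-1],[[-0.204,-0.619,0.116],[0.003,-0.022,0.12],-1]]}}

```text
time_s: 5.9
ee_pos: [0.3769, 0.1382, 0.1326]
eef_rot: [-3.14, 0.025, -0.026]
force: [-0.6, 0.0, -1.3]
grip_width: 0.0198
grip_force: 59.9
```

Call:
{"name": "send_rows", "arguments": {"motion": [[[-0.204,-0.619,0.116],[0.003,-0.022,0.12],-1],[[-0.204,-0.619,0.116],[0.003,-0.022,0.12],-1],[[-0.204,-0.619,0.116],[0.003,-0.022,0.12],-1],[[-0.204,-0.619,0.116],[0.003,-0.022,0.12],-1],[[-0.204,-0.619,0.116],[0.003,-0.022,0.12],-1],[[-0.204,-0.619,0.116],[0.003,-0.022,0.12],-1],[[-0.204,-0.619,0.116],[0.003,-0.022,0.12],-1],[[-0.204,-0.619,0.116],[0.003,-0.022,0.12],-1],[[-0.204,-0.619,0.116],[0.003,-0.022,0.12],-1],[[0,0,0],[0,0,0],-1],[[0,0,0],[0,0,0],-1]]}}

```text
time_s: 7.0
ee_pos: [0.3351, 0.3083, 0.1035]
eef_rot: [3.141, 0.049, -0.154]
force: [0.6, -0.0, -1.9]
grip_width: 0.0196
grip_force: 59.9
```

```bash
cat >> plan.py <<'E'
def bw(X,Y,z):
    x,y,a=BOARD; return [x+np.cos(a)*X-np.sin(a)*Y,y+np.sin(a)*X+np.cos(a)*Y,z]
def bf():
    o=get_obs(); R=Ro.from_euler('xyz',o["eef_rot"]); Rw=Ro.from_matrix(R.as_matrix()@np.diag([1,-1,-1]))
    t=o["ee_pos"]-R.apply([0,0,.019])+Rw.apply(np.array([.06,0,0])-G); a=BOARD[2]; d=t[:2]-BOARD[:2]
    print("tip in board",np.round([np.cos(a)*d[0]+np.sin(a)*d[1],-np.sin(a)*d[0]+np.cos(a)*d[1],t[2]],4))
E
python3 - <<'E'
from plan import *
st(); bf(); a=BOARD[2]
u=rows(*tcp(bw(-.055,-.0257,.018),a,.05,(.06,0,0)),8)
E
```

```text
t 7.0 tcp [0.3351 0.3083 0.1035] yaw/pitch/roll [-0.1535  0.0486  3.1409] turner org [0.4687 0.2876 0.0634] tip [0.5279 0.2784 0.0605] F [ 0.59 -0.04 -1.87] M [-0.01  0.09  0.03] w 0.0196 59.8893016576767
tip in board [-0.0649 -0.0258  0.0605]
8 x [0.05, -0.001, 0.174] [0.001, -0.001, 0.0]
```

Call:
{"name": "send_rows", "arguments": {"motion": [[[0.05,0,0.174],[0,0,0],-1],[[0.05,0,0.174],[0,0,0],-1],[[0.05,0,0.174],[0,0,0],-1],[[0.05,0,0.174],[0,0,0],-1],[[0.05,0,0.174],[0,0,0],-1],[[0.05,0,0.174],[0,0,0],-1],[[0.05,0,0.174],[0,0,0],-1],[[0.05,0,0.174],[0,0,0],-1],[[0,0,0],[0,0,0],-1],[[0,0,0],[0,0,0],-1]]}}

```text
time_s: 8.0
ee_pos: [0.3452, 0.3071, 0.0617]
eef_rot: [-3.141, 0.048, -0.155]
force: [-0.3, -0.1, -1.2]
grip_width: 0.0194
grip_force: 59.9
```

Call:
{"name": "send_rows", "arguments": {"motion": [[[0,0,0.04],[0,0,0],-1],[[0,0,0],[0,0,0],-1]]}}

```text
time_s: 8.2
ee_pos: [0.3452, 0.3071, 0.0606]
eef_rot: [-3.141, 0.048, -0.154]
force: [0.2, 0.6, -0.9]
grip_width: 0.0198
grip_force: 59.9
```

Call:
{"name": "send_rows", "arguments": {"motion": [[[0,0,0.04],[0,0,0],-1],[[0,0,0],[0,0,0],-1]]}}

```text
time_s: 8.4
ee_pos: [0.3451, 0.3071, 0.0593]
eef_rot: [-3.141, 0.048, -0.155]
force: [0.3, 0.7, -1.4]
grip_width: 0.0195
grip_force: 59.9
```

```bash
python3 - <<'E'
from plan import *
st(); bf()
E
```

```text
t 8.4 tcp [0.3451 0.3071 0.0593] yaw/pitch/roll [-0.1545  0.0477 -3.1412] turner org [0.4787 0.2863 0.0193] tip [0.538  0.2771 0.0165] F [ 0.29  0.75 -1.4 ] M [0.05 0.03 0.03] w 0.0195 59.887855052948
tip in board [-0.0548 -0.0256  0.0165]
```

Call:
{"name": "send_rows", "arguments": {"motion": [[[0,0,0.03],[0,0,0],-1],[[0,0,0],[0,0,0],-1]]}}

```text
time_s: 8.6
ee_pos: [0.3451, 0.3072, 0.0584]
eef_rot: [-3.141, 0.048, -0.154]
force: [-0.3, 0.6, -0.2]
grip_width: 0.0193
grip_force: 59.9
```

Call:
{"name": "send_rows", "arguments": {"motion": [[[0,0,0.03],[0,0,0],-1],[[0,0,0],[0,0,0],-1]]}}

```text
time_s: 8.8
ee_pos: [0.3451, 0.3072, 0.0575]
eef_rot: [-3.141, 0.048, -0.154]
force: [-0.6, -0.5, 0.1]
grip_width: 0.0194
grip_force: 59.9
```

Call:
{"name": "send_rows", "arguments": {"motion": [[[0,0,0.03],[0,0,0],-1],[[0,0,0],[0,0,0],-1]]}}

```text
time_s: 9.0
ee_pos: [0.3451, 0.3072, 0.0566]
eef_rot: [-3.141, 0.048, -0.154]
force: [-1.0, 0.6, 1.5]
grip_width: 0.0194
grip_force: 59.9
```

```bash
python3 - <<'E'
from plan import *
st(); bf()
rows(*tcp(bw(.075,-.0257,.0145),BOARD[2],.05,(.06,0,0)),24)
E
```

```text
t 9.0 tcp [0.3451 0.3072 0.0566] yaw/pitch/roll [-0.1545  0.0476 -3.1411] turner org [0.4787 0.2864 0.0167] tip [0.5379 0.2772 0.0138] F [-0.97  0.6   1.53] M [ 0.03 -0.27  0.02] w 0.0194 59.88447725772858
tip in board [-0.0548 -0.0256  0.0138]
24 x [0.18, 0.0, -0.01] [-0.0, -0.001, -0.0]
```

Contact with the board felt. Slide forward.

Call:
{"name": "send_rows", "arguments": {"motion": [[[0.15,0,-0.007],[0,0,0],-1],[[0.15,0,-0.007],[0,0,0],-1],[[0.15,0,-0.007],[0,0,0],-1],[[0.15,0,-0.007],[0,0,0],-1],[[0.15,0,-0.007],[0,0,0],-1],[[0.15,0,-0.007],[0,0,0],-1],[[0.15,0,-0.007],[0,0,0],-1],[[0.15,0,-0.007],[0,0,0],-1]]}}

```text
time_s: 9.8
ee_pos: [0.3809, 0.3015, 0.0566]
eef_rot: [-3.141, 0.048, -0.155]
force: [-2.5, 0.0, 0.7]
grip_width: 0.0196
grip_force: 59.9
```

Call:
{"name": "send_rows", "arguments": {"motion": [[[0.15,0,-0.007],[0,0,0],-1],[[0.15,0,-0.007],[0,0,0],-1],[[0.15,0,-0.007],[0,0,0],-1],[[0.15,0,-0.007],[0,0,0],-1],[[0.15,0,-0.007],[0,0,0],-1]]}}

```text
time_s: 10.3
ee_pos: [0.4032, 0.298, 0.0566]
eef_rot: [-3.141, 0.048, -0.155]
force: [-2.1, -0.2, 1.4]
grip_width: 0.0195
grip_force: 59.9
```

```bash
python3 - <<'E'
from plan import *
st(); bf()
S=shot("scene","pics/scene2.png")
im=S["pixels"][190:290,240:365,::-1]; cv2.imwrite("pics/c3.png",cv2.resize(im,None,fx=6,fy=6))
E
```

```text
t 10.3 tcp [0.4032 0.298  0.0566] yaw/pitch/roll [-0.1546  0.0478 -3.1413] turner org [0.5368 0.2772 0.0166] tip [0.5961 0.268  0.0137] F [-2.14 -0.19  1.38] M [ 0.1  -0.09  0.01] w 0.0195 59.88364040851593
tip in board [ 0.004  -0.0257  0.0137]
```

View pics/c3.png

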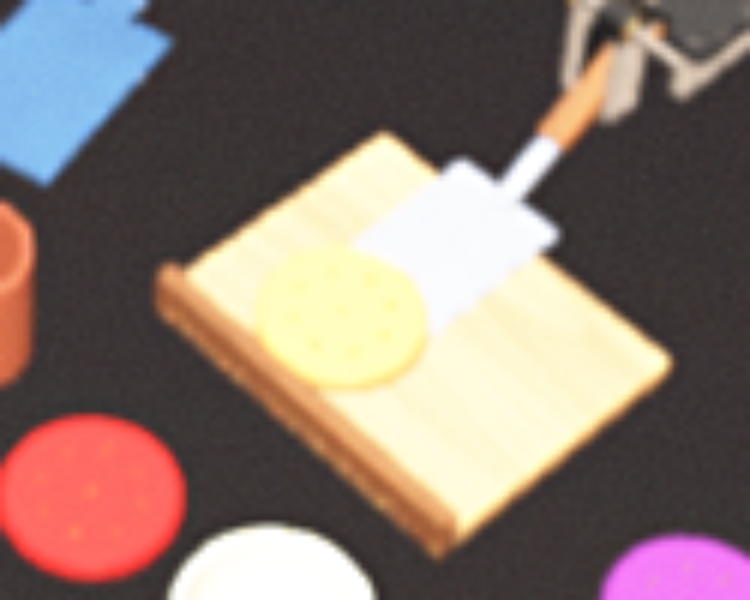

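The crop shows the blade's front edge under the biscuit's near edge, and the biscuit at (342,315) is centred on the blade axis and at the rail. Continue.

Call:
{"name": "send_rows", "arguments": {"motion": [[[0.15,0,-0.007],[0,0,0],-1],[[0.15,0,-0.007],[0,0,0],-1],[[0.15,0,-0.007],[0,0,0],-1],[[0.15,0,-0.007],[0,0,0],-1],[[0.15,0,-0.007],[0,0,0],-1],[[0.15,0,-0.007],[0,0,0],-1]]}}

```text
time_s: 10.95
ee_pos: [0.4299, 0.2939, 0.0565]
eef_rot: [-3.141, 0.048, -0.155]
force: [-2.3, 0.6, 0.6]
grip_width: 0.0194
grip_force: 59.9
```

Call:
{"name": "send_rows", "arguments": {"motion": [[[0.15,0,-0.007],[0,0,0],-1],[[0.15,0,-0.007],[0,0,0],-1],[[0.15,0,-0.007],[0,0,0],-1],[[0.15,0,-0.007],[0,0,0],-1],[[0.15,0,-0.007],[0,0,0],-1],[[0.15,0,-0.007],[0,0,0],-1],[[0.15,0,-0.007],[0,0,0],-1]]}}

```text
time_s: 11.65
ee_pos: [0.4611, 0.289, 0.0565]
eef_rot: [-3.141, 0.048, -0.155]
force: [-1.9, -0.1, 1.4]
grip_width: 0.0196
grip_force: 59.9
```

```bash
python3 - <<'E'
from plan import *
st(); bf()
E
```

```text
t 11.65 tcp [0.4611 0.289  0.0565] yaw/pitch/roll [-0.1546  0.0478 -3.1413] turner org [0.5947 0.2682 0.0165] tip [0.6539 0.259  0.0136] F [-1.91 -0.14  1.42] M [ 0.09 -0.   -0.01] w 0.0196 59.88296091556549
tip in board [ 0.0626 -0.0257  0.0136]
```

Call:
{"name": "send_rows", "arguments": {"motion": [[[0.15,0,-0.007],[0,0,0],-1],[[0.15,0,-0.007],[0,0,0],-1],[[0.15,0,-0.007],[0,0,0],-1],[[0.12,0,-0.006],[0,0,0],-1],[[0,0,0],[0,0,0],-1]]}}

```text
time_s: 12.15
ee_pos: [0.4783, 0.2863, 0.0565]
eef_rot: [-3.141, 0.047, -0.155]
force: [1.2, 0.5, 0.1]
grip_width: 0.0192
grip_force: 59.9
```

```bash
python3 - <<'E'
from plan import *
st(); bf(); a=BOARD[2]
u=rows(*tcp(bw(.0795,-.0257,.0165),a,-.01,(.06,0,0)),6)
v=rows(*tcp(bw(.0755,-.0257,.040),a,-.08,(.06,0,0)),8,*u)
w=rows(*tcp(bw(.065,-.0257,.125),a,-.08,(.06,0,0)),10,*v)
S=shot("scene","pics/scene3.png")
im=S["pixels"][190:290,240:365,::-1]; cv2.imwrite("pics/c4.png",cv2.resize(im,None,fx=6,fy=6))
E
```

```text
t 12.15 tcp [0.4783 0.2863 0.0565] yaw/pitch/roll [-0.1549  0.047  -3.1411] turner org [0.612  0.2655 0.0166] tip [0.6712 0.2562 0.0138] F [1.22 0.47 0.07] M [-0.01 -0.64 -0.04] w 0.0192 59.88418936729431
tip in board [ 0.0801 -0.0258  0.0138]
6 x [-0.014, 0.0, 0.047] [-0.001, 0.079, -0.001]
8 x [-0.022, -0.0, -0.041] [0.0, 0.073, 0.0]
10 x [-0.012, 0.0, -0.285] [0.0, 0.0, 0.0]
```

View pics/c4.png

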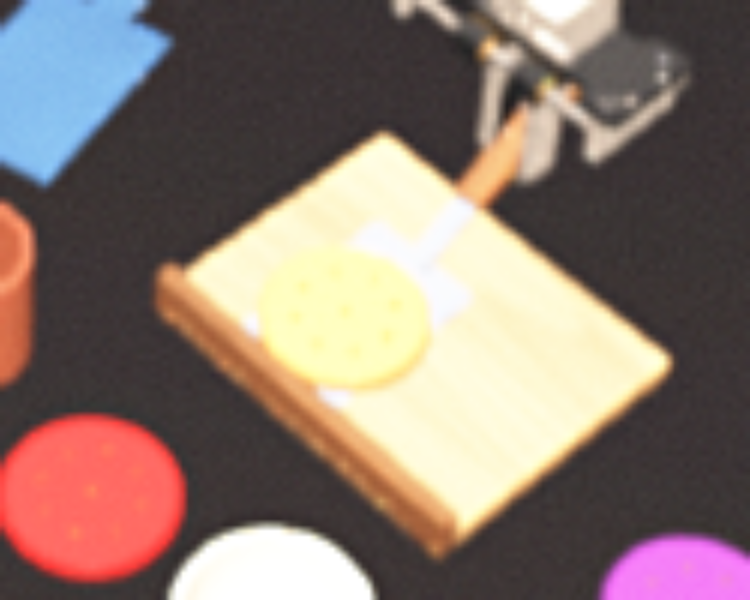

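The blade is fully under: its front corners show beyond the biscuit at (250,322) and (335,395). Level, tip back a little, and lift slowly.

Call:
{"name": "send_rows", "arguments": {"motion": [[[-0.014,0,0.047],[0,0.079,0],-1],[[-0.014,0,0.047],[0,0.079,0],-1],[[-0.014,0,0.047],[0,0.079,0],-1],[[-0.014,0,0.047],[0,0.079,0],-1],[[-0.014,0,0.047],[0,0.079,0],-1],[[-0.014,0,0.047],[0,0.079,0],-1]]}}

```text
time_s: 12.8
ee_pos: [0.4746, 0.287, 0.0483]
eef_rot: [-3.141, -0.009, -0.155]
force: [-5.9, -0.9, 8.4]
grip_width: 0.0196
grip_force: 59.9
```

Call:
{"name": "send_rows", "arguments": {"motion": [[[-0.022,0,-0.041],[0,0.073,0],-1],[[-0.022,0,-0.041],[0,0.073,0],-1],[[-0.022,0,-0.041],[0,0.073,0],-1],[[-0.022,0,-0.041],[0,0.073,0],-1],[[-0.022,0,-0.041],[0,0.073,0],-1],[[-0.022,0,-0.041],[0,0.073,0],-1],[[-0.022,0,-0.041],[0,0.073,0],-1],[[-0.022,0,-0.041],[0,0.073,0],-1]]}}

```text
time_s: 13.6
ee_pos: [0.4693, 0.2877, 0.0578]
eef_rot: [-3.141, -0.08, -0.155]
force: [-0.1, -0.3, -2.5]
grip_width: 0.0196
grip_force: 59.9
```

Call:
{"name": "send_rows", "arguments": {"motion": [[[-0.012,0,-0.15],[0,0,0],-1],[[-0.012,0,-0.285],[0,0,0],-1],[[-0.012,0,-0.285],[0,0,0],-1],[[-0.012,0,-0.285],[0,0,0],-1],[[-0.012,0,-0.285],[0,0,0],-1],[[-0.012,0,-0.285],[0,0,0],-1],[[-0.012,0,-0.285],[0,0,0],-1],[[-0.012,0,-0.285],[0,0,0],-1],[[-0.012,0,-0.285],[0,0,0],-1],[[-0.012,0,-0.285],[0,0,0],-1],[[0,0,-0.15],[0,0,0],-1],[[0,0,0],[0,0,0],-1]]}}

```text
time_s: 14.8
ee_pos: [0.4593, 0.2895, 0.1438]
eef_rot: [-3.141, -0.08, -0.155]
force: [0.2, -0.5, -2.6]
grip_width: 0.0193
grip_force: 59.9
```

```bash
python3 - <<'E'
from plan import *
st(); bf()
S=shot("scene","pics/scene4.png")
im=S["pixels"][150:270,220:370,::-1]; cv2.imwrite("pics/c5.png",cv2.resize(im,None,fx=5,fy=5))
T=shot("top","pics/top4.png")
E
```

```text
t 14.8 tcp [0.4593 0.2895 0.1438] yaw/pitch/roll [-0.1546 -0.0799 -3.1406] turner org [0.5968 0.2681 0.1214] tip [0.6559 0.2588 0.1262] F [ 0.19 -0.54 -2.6 ] M [0.09 0.31 0.02] w 0.0193 59.88941788673401
tip in board [ 0.0646 -0.0256  0.1262]
```

View pics/c5.png

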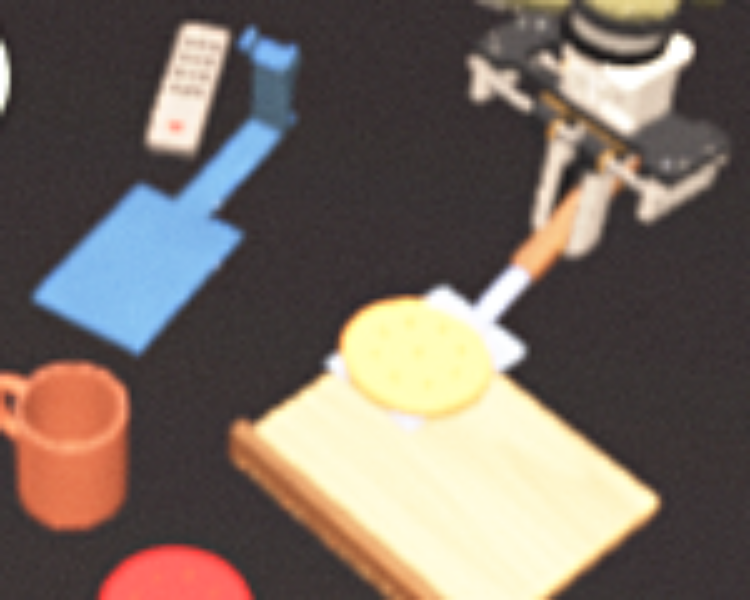

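The biscuit sits centred on the blade, clear of the board. Locate it on the blade and plan the carry to the plate.

```bash
python3 - <<'E'
from plan import *
from edge import pose
T=dict(np.load("pics/top4.npz"));S=dict(np.load("pics/scene4.npz"))
org=np.array([.5968,.2681]);a=-.1546
for n,c in(("T",[T]),("S",[S])):
    p=pose("bis"+n,c,"c",.052,.139,(0,0,-1),(.611,.266)); d=p-org
    print("in turner",np.round([np.cos(a)*d[0]+np.sin(a)*d[1],-np.sin(a)*d[0]+np.cos(a)*d[1]],4))
o=get_obs()
for yaw in(-.5,-.35):
    q=tcp([*PLATE,.12],yaw,-.08,(.012,0,0)); print(yaw,q[0]); rows(*q,24)
E
```

```text
bisT [0.6101 0.267 ] -58.3
in turner [0.0134 0.001 ]
bisS [0.6161 0.274 ] -26.5
in turner [0.0182 0.0088]
-0.5 [ 0.45280899 -0.25601057  0.14148557]
24 x [0.23, 0.725, 0.02] [-0.01, 0.0, 0.12]
-0.35 [ 0.44346629 -0.27665365  0.14148557]
24 x [0.172, 0.768, 0.016] [-0.005, 0.0, 0.068]
```

Call:
{"name": "send_rows", "arguments": {"motion": [[[0.058,0.181,0.005],[-0.002,0,0.03],-1],[[0.115,0.363,0.01],[-0.005,0,0.06],-1],[[0.173,0.544,0.015],[-0.007,0,0.09],-1],[[0.23,0.725,0.02],[-0.01,0,0.12],-1],[[0.23,0.725,0.02],[-0.01,0,0.12],-1],[[0.23,0.725,0.02],[-0.01,0,0.12],-1],[[0.23,0.725,0.02],[-0.01,0,0.12],-1],[[0.23,0.725,0.02],[-0.01,0,0.12],-1],[[0.23,0.725,0.02],[-0.01,0,0.12],-1],[[0.23,0.725,0.02],[-0.01,0,0.12],-1],[[0.23,0.725,0.02],[-0.01,0,0.12],-1],[[0.23,0.725,0.02],[-0.01,0,0.12],-1]]}}

```text
time_s: 16.1
ee_pos: [0.479, 0.049, 0.1424]
eef_rot: [3.141, -0.079, -0.308]
force: [0.5, 0.7, -2.7]
grip_width: 0.0195
grip_force: 59.9
```

Call:
{"name": "send_rows", "arguments": {"motion": [[[0.23,0.725,0.02],[-0.01,0,0.12],-1],[[0.23,0.725,0.02],[-0.01,0,0.12],-1],[[0.23,0.725,0.02],[-0.01,0,0.12],-1],[[0.23,0.725,0.02],[-0.01,0,0.12],-1],[[0.23,0.725,0.02],[-0.01,0,0.12],-1],[[0.23,0.725,0.02],[-0.01,0,0.12],-1],[[0.23,0.725,0.02],[-0.01,0,0.12],-1],[[0.23,0.725,0.02],[-0.01,0,0.12],-1],[[0.23,0.725,0.02],[-0.01,0,0.12],-1],[[0.23,0.725,0.02],[-0.01,0,0.12],-1],[[0.23,0.725,0.02],[-0.01,0,0.12],-1],[[0.23,0.725,0.02],[-0.01,0,0.12],-1]]}}

```text
time_s: 17.3
ee_pos: [0.4572, -0.2236, 0.1418]
eef_rot: [3.14, -0.079, -0.481]
force: [0.8, -0.5, -2.3]
grip_width: 0.0194
grip_force: 59.9
```

Call:
{"name": "send_rows", "arguments": {"motion": [[[0.173,0.544,0.015],[-0.007,0,0.09],-1],[[0.115,0.363,0.01],[-0.005,0,0.06],-1],[[0.058,0.181,0.005],[-0.002,0,0.03],-1],[[0,0,0],[0,0,0],-1],[[0,0,0],[0,0,0],-1]]}}

```text
time_s: 17.8
ee_pos: [0.4521, -0.2554, 0.1419]
eef_rot: [3.141, -0.079, -0.501]
force: [-0.2, 0.1, -2.2]
grip_width: 0.0193
grip_force: 59.9
```

```bash
python3 - <<'E'
from plan import *
from edge import pose,rectd
st()
T=shot("top","pics/top5.png");S=shot("scene","pics/scene5.png")
o=get_obs(); R=Ro.from_euler('xyz',o["eef_rot"]); Rw=Ro.from_matrix(R.as_matrix()@np.diag([1,-1,-1])); org=o["ee_pos"]-R.apply([0,0,.019])-Rw.apply(G)
a=np.arctan2(*R.as_matrix()[[1,0],0])
for n,c in(("T",[T]),("S",[S])):
    p=pose("bis"+n,c,"c",.052,.138,(0,0,-1),PLATE); d=p-org[:2]
    print("in turner",np.round([np.cos(a)*d[0]+np.sin(a)*d[1],-np.sin(a)*d[0]+np.cos(a)*d[1]],4))
im=S["pixels"][90:210,120:270,::-1]; cv2.imwrite("pics/c6.png",cv2.resize(im,None,fx=5,fy=5))
E
```

```text
t 17.8 tcp [ 0.4521 -0.2554  0.1419] yaw/pitch/roll [-0.5009 -0.0791  3.1408] turner org [ 0.5742 -0.3222  0.1194] tip [ 0.6267 -0.351   0.1241] F [-0.24  0.12 -2.25] M [ 0.26  0.28 -0.01] w 0.0193 59.88906919956207
bisT [ 0.5877 -0.3257] -73.2
in turner [0.0135 0.0032]
bisS [ 0.5919 -0.3199] -24.4
in turner [0.0144 0.0103]
```

View pics/c6.png

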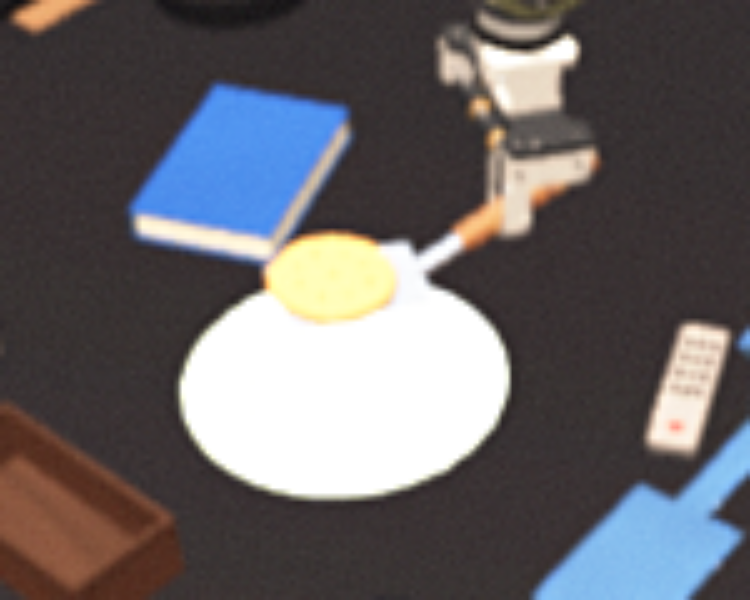

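The biscuit is steady on the blade above the plate's middle. Lower it, tipping the nose down.

```bash
cat >> plan.py <<'E'
def pw(s,lat=0,z=0,yaw=-.5):
    return [PLATE[0]+np.cos(yaw)*s-np.sin(yaw)*lat,PLATE[1]+np.sin(yaw)*s+np.cos(yaw)*lat,z]
E
python3 - <<'E'
from plan import *
u=rows(*tcp(pw(.040,-.003,.022),-.5,.1,(.06,0,0)),10)
v=rows(*tcp(pw(.040,-.003,.007),-.5,.25,(.06,0,0)),6,*u)
w=rows(*tcp(pw(.040,-.003,.007),-.5,.36,(.06,0,0)),6,*v)
E
```

```text
10 x [-0.002, 0.011, 0.224] [0.001, -0.149, -0.0]
6 x [0.043, -0.0, -0.081] [0.0, -0.208, -0.0]
6 x [0.022, 0.0, -0.12] [-0.0, -0.153, 0.0]
```

Call:
{"name": "send_rows", "arguments": {"motion": [[[0,0.005,0.112],[0,-0.075,0],-1],[[-0.002,0.011,0.224],[0,-0.149,0],-1],[[-0.002,0.011,0.224],[0,-0.149,0],-1],[[-0.002,0.011,0.224],[0,-0.149,0],-1],[[-0.002,0.011,0.224],[0,-0.149,0],-1],[[-0.002,0.011,0.224],[0,-0.149,0],-1],[[-0.002,0.011,0.224],[0,-0.149,0],-1],[[-0.002,0.011,0.224],[0,-0.149,0],-1],[[-0.002,0.011,0.224],[0,-0.149,0],-1],[[-0.002,0.011,0.224],[0,-0.149,0],-1],[[-0.001,0.005,0.112],[0,-0.075,0],-1],[[0,0,0],[0,0,0],-1]]}}

```text
time_s: 19.1
ee_pos: [0.4498, -0.2583, 0.0743]
eef_rot: [3.141, 0.101, -0.501]
force: [-0.1, -0.3, -3.2]
grip_width: 0.0194
grip_force: 59.9
```

```bash
python3 - <<'E'
from plan import *
st()
v=rows(*tcp(pw(.040,-.003,.006),-.5,.25,(.06,0,0)),6)
E
```

```text
t 19.1 tcp [ 0.4498 -0.2583  0.0743] yaw/pitch/roll [-0.5015  0.1009  3.1408] turner org [ 0.5663 -0.3222  0.0272] tip [ 0.6187 -0.3509  0.0211] F [-0.05 -0.33 -3.2 ] M [0.07 0.11 0.04] w 0.0194 59.88938927650452
6 x [0.044, -0.003, -0.08] [0.001, -0.207, -0.002]
```

Call:
{"name": "send_rows", "arguments": {"motion": [[[0.044,0,-0.08],[0,-0.207,0],-1],[[0.044,0,-0.08],[0,-0.207,0],-1],[[0.044,0,-0.08],[0,-0.207,0],-1],[[0.044,0,-0.08],[0,-0.207,0],-1],[[0.044,0,-0.08],[0,-0.207,0],-1],[[0.044,0,-0.08],[0,-0.207,0],-1],[[0,0,0],[0,0,0],-1]]}}

```text
time_s: 19.8
ee_pos: [0.4593, -0.2635, 0.0881]
eef_rot: [3.141, 0.248, -0.502]
force: [0.5, -0.1, -3.4]
grip_width: 0.0195
grip_force: 59.9
```

```bash
python3 - <<'E'
from plan import *
from edge import pose
st()
T=shot("top","pics/top6.png")
for z in(.03,.05):
    p=pose("bisT z%.2f"%z,[T],"c",.052,z,(0,0,-1),PLATE); print((p-PLATE)@[[np.cos(.5),np.sin(.5)],[-np.sin(.5),np.cos(.5)]])
v=rows(*tcp(pw(.040,-.003,.005),-.5,.36,(.06,0,0)),6)
w=rows(*tcp(pw(-.07,-.003,.005),-.5,.36,(.06,0,0)),18,*v)
E
```

```text
t 19.8 tcp [ 0.4593 -0.2635  0.0881] yaw/pitch/roll [-0.5016  0.2481  3.1407] turner org [ 0.5685 -0.3234  0.0219] tip [ 0.6195 -0.3514  0.0072] F [ 0.54 -0.14 -3.36] M [ 0.11 -0.04  0.03] w 0.0195 59.889426827430725
bisT z0.03 [ 0.5787 -0.3288] -52.0
[-0.00577966 -0.00350342]
bisT z0.05 [ 0.5761 -0.326 ] -50.9
[-0.00945942 -0.00230065]
6 x [0.023, -0.003, -0.111] [0.001, -0.156, -0.002]
18 x [-0.191, -0.0, 0.072] [0.0, 0.0, 0.0]
```

Call:
{"name": "send_rows", "arguments": {"motion": [[[0.023,0,-0.111],[0,-0.156,0],-1],[[0.023,0,-0.111],[0,-0.156,0],-1],[[0.023,0,-0.111],[0,-0.156,0],-1],[[0.023,0,-0.111],[0,-0.156,0],-1],[[0.023,0,-0.111],[0,-0.156,0],-1],[[0.023,0,-0.111],[0,-0.156,0],-1],[[0,0,0],[0,0,0],-1]]}}

```text
time_s: 20.55
ee_pos: [0.4678, -0.2682, 0.1059]
eef_rot: [3.141, 0.361, -0.502]
force: [-0.6, 0.1, -1.4]
grip_width: 0.0198
grip_force: 59.9
```

```bash
python3 - <<'E'
from plan import *
from edge import pose
st()
T=shot("top","pics/top7.png")
for z in(.025,.05):
    p=pose("bisT z%.2f"%z,[T],"c",.052,z,(0,0,-1),PLATE); print((p-PLATE)@[[np.cos(.5),np.sin(.5)],[-np.sin(.5),np.cos(.5)]])
E
```

```text
t 20.55 tcp [ 0.4678 -0.2682  0.1059] yaw/pitch/roll [-0.5017  0.3615  3.1406] turner org [ 0.5697 -0.3241  0.0261] tip [ 0.6189 -0.3511  0.0049] F [-0.61  0.08 -1.37] M [-0.02 -0.09 -0.  ] w 0.0198 59.89056050777435
bisT z0.03 [ 0.5975 -0.3537] -28.0
[ 0.02257172 -0.01638883]
bisT z0.05 [ 0.6007 -0.3399] -28.2
[ 0.0188075  -0.00274483]
```

```bash
cat >> plan.py <<'E'
def yel(c,z=.015,tag=""):
    hsv=cv2.cvtColor(c["pixels"],cv2.COLOR_RGB2HSV).astype(int); px=c["pixels"].astype(int)
    m=(px[...,0]-px[...,2]>25)&(px[...,0]>150)
    v,u=np.nonzero(m); W=plane(c,np.c_[u,v],z); k=np.hypot(*(W-PLATE).T)<.13; W=W[k]
    L=(W-PLATE)@np.array([[np.cos(.5),np.sin(.5)],[-np.sin(.5),np.cos(.5)]])
    print(tag,"n",k.sum(),"mean along/lat",L.mean(0).round(4),"ext",np.percentile(L,[2,98],axis=0).round(3).tolist())
E
python3 - <<'E'
from plan import *
for f in("top5","top6","top7"): yel(dict(np.load(f"pics/{f}.npz")),tag=f)
yel(shot("top","pics/top8.png"),tag="now"); yel(shot("scene","pics/scene8.png"),tag="nowS")
E
```

```text
top5 n 723 mean along/lat [-0.0184 -0.013 ] ext [[-0.124, -0.073], [0.07, 0.038]]
top6 n 1019 mean along/lat [-0.0326 -0.032 ] ext [[-0.121, -0.108], [0.04, 0.037]]
top7 n 1287 mean along/lat [-0.018  -0.0357] ext [[-0.121, -0.11], [0.07, 0.038]]
now n 1277 mean along/lat [-0.0182 -0.0356] ext [[-0.121, -0.11], [0.069, 0.038]]
nowS n 318 mean along/lat [-0.0021 -0.0196] ext [[-0.05, -0.068], [0.044, 0.029]]
```

```bash
python3 - <<'E'
import cv2
a=cv2.imread('pics/scene8.png')[100:220,130:260];b=cv2.imread('pics/top8.png')[145:245,285:385]
a=cv2.resize(a,(390,360));b=cv2.resize(b,(360,360)); cv2.imwrite('pics/c7.png',cv2.hconcat([a,b]))
E
```

```text
(no output)
```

View pics/c7.png

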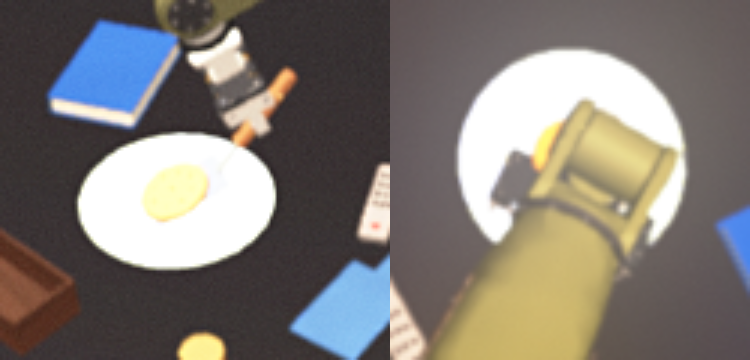

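Left: the tilted biscuit rests on the blade with its front at the plate's middle, about (176,193) in the crop. Right: the arm hides it. Draw the blade back slowly.

Call:
{"name": "send_rows", "arguments": {"motion": [[[-0.06,0,0.022],[0,0,0],-1],[[-0.117,0,0.044],[0,0,0],-1],[[-0.117,0,0.044],[0,0,0],-1],[[-0.117,0,0.044],[0,0,0],-1],[[-0.117,0,0.044],[0,0,0],-1],[[-0.117,0,0.044],[0,0,0],-1],[[-0.117,0,0.044],[0,0,0],-1],[[-0.117,0,0.044],[0,0,0],-1]]}}

```text
time_s: 21.5
ee_pos: [0.4424, -0.2542, 0.1058]
eef_rot: [3.141, 0.361, -0.502]
force: [1.3, 0.4, -2.0]
grip_width: 0.0191
grip_force: 59.9
```

```bash
cat >> plan.py <<'E'
def yb(c,z,tag=""):
    px=c["pixels"].astype(int); m=(px[...,0]-px[...,2]>40)&(px[...,0]>200)&(px[...,1]>170)
    W0=project(c,[[*PLATE,z]])[0]; n,l,s,ce=cv2.connectedComponentsWithStats(m.astype(np.uint8))
    k=1+np.argmax([s[i,4]*(np.hypot(*(ce[i]-W0))<25) for i in range(1,n)]); v,u=np.nonzero(l==k); W=plane(c,np.c_[u,v],z)
    r=cv2.minEnclosingCircle(W.astype(np.float32)); M=np.array([[np.cos(.5),np.sin(.5)],[-np.sin(.5),np.cos(.5)]])
    print(tag,s[k].tolist(),"mean",((W.mean(0)-PLATE)@M).round(4),"circ",((np.array(r[0])-PLATE)@M).round(4),round(r[1],4))
E
python3 - <<'E'
from plan import *
st()
S=shot("scene","pics/scene9.png")
for f in("scene5","scene8","scene9"): yb(dict(np.load(f"pics/{f}.npz")),.03,f)
E
```

```text
t 21.5 tcp [ 0.4424 -0.2542  0.1058] yaw/pitch/roll [-0.5017  0.361   3.1407] turner org [ 0.5444 -0.3102  0.0261] tip [ 0.5936 -0.3372  0.0049] F [ 1.31  0.37 -2.03] M [-0.14 -0.31 -0.02] w 0.0191 59.890748262405396
scene5 [173, 137, 26, 18, 364] mean [-0.0226 -0.1218] circ [-0.0248 -0.1226] 0.0608
scene8 [178, 155, 22, 19, 307] mean [ 0.0014 -0.003 ] circ [ 0.001  -0.0018] 0.0599
scene9 [184, 154, 22, 18, 300] mean [-0.0265 -0.0025] circ [-0.0292 -0.0003] 0.0593
```

The biscuit rode back with the blade (the slope is at the friction limit), so go forward again and tip steeper.

```bash
python3 - <<'E'
from plan import *
v=rows(*tcp(pw(.036,-.003,.0055),-.5,.36,(.06,0,0)),6)
v=rows(*tcp(pw(.036,-.003,.0055),-.5,.48,(.06,0,0)),8,*v)
w=rows(*tcp(pw(-.07,-.003,.0055),-.5,.48,(.06,0,0)),20,*v)
print(get_obs()["qpos"])
E
```

```text
6 x [0.129, -0.002, -0.052] [0.0, 0.002, -0.002]
8 x [0.017, 0.0, -0.098] [-0.0, -0.125, -0.0]
20 x [-0.157, 0.0, 0.082] [0.0, 0.0, 0.0]
[-0.57846953  0.5358553   1.473369   -0.02810923  1.49271021  1.50116031]
```

Call:
{"name": "send_rows", "arguments": {"motion": [[[0.129,0,-0.052],[0,0,0],-1],[[0.129,0,-0.052],[0,0,0],-1],[[0.129,0,-0.052],[0,0,0],-1],[[0.129,0,-0.052],[0,0,0],-1],[[0.129,0,-0.052],[0,0,0],-1],[[0.129,0,-0.052],[0,0,0],-1]]}}

```text
time_s: 22.15
ee_pos: [0.465, -0.2666, 0.1062]
eef_rot: [3.141, 0.361, -0.502]
force: [-0.9, 0.5, -1.6]
grip_width: 0.0195
grip_force: 59.9
```

Call:
{"name": "send_rows", "arguments": {"motion": [[[0.017,0,-0.098],[0,-0.125,0],-1],[[0.017,0,-0.098],[0,-0.125,0],-1],[[0.017,0,-0.098],[0,-0.125,0],-1],[[0.017,0,-0.098],[0,-0.125,0],-1],[[0.017,0,-0.098],[0,-0.125,0],-1],[[0.017,0,-0.098],[0,-0.125,0],-1],[[0.017,0,-0.098],[0,-0.125,0],-1],[[0.017,0,-0.098],[0,-0.125,0],-1],[[0,0,0],[0,0,0],-1]]}}

```text
time_s: 23.05
ee_pos: [0.4764, -0.2729, 0.1262]
eef_rot: [3.141, 0.482, -0.502]
force: [0.3, 0.7, -1.9]
grip_width: 0.0194
grip_force: 59.9
```

```bash
python3 - <<'E'
from plan import *
st()
S=shot("scene","pics/scene10.png"); yb(S,.03,"10")
E
```

```text
t 23.05 tcp [ 0.4764 -0.2729  0.1262] yaw/pitch/roll [-0.5018  0.4818  3.1406] turner org [ 0.5692 -0.3238  0.0331] tip [ 0.6158 -0.3494  0.0053] F [ 0.32  0.69 -1.93] M [-0.11 -0.18 -0.02] w 0.0194 59.88998830318451
10 [176, 155, 21, 20, 300] mean [ 0.009  -0.0042] circ [ 0.0056 -0.0017] 0.0615
```

Call:
{"name": "send_rows", "arguments": {"motion": [[[-0.07,0,0.036],[0,0,0],-1],[[-0.13,0,0.068],[0,0,0],-1],[[-0.13,0,0.068],[0,0,0],-1],[[-0.13,0,0.068],[0,0,0],-1],[[-0.13,0,0.068],[0,0,0],-1],[[-0.13,0,0.068],[0,0,0],-1]]}}

```text
time_s: 23.7
ee_pos: [0.4544, -0.2608, 0.1263]
eef_rot: [3.141, 0.481, -0.502]
force: [-0.1, -0.6, -1.6]
grip_width: 0.0191
grip_force: 59.9
```

```bash
python3 - <<'E'
from plan import *
st()
S=shot("scene","pics/scene11.png"); yb(S,.03,"11");yb(S,.02,"11")
E
```

```text
t 23.7 tcp [ 0.4544 -0.2608  0.1263] yaw/pitch/roll [-0.5019  0.4809  3.1406] turner org [ 0.5473 -0.3118  0.0332] tip [ 0.594  -0.3374  0.0054] F [-0.15 -0.6  -1.56] M [-0.1  -0.22  0.04] w 0.0191 59.88954842090607
11 [176, 156, 23, 19, 303] mean [0.0065 0.0013] circ [0.0028 0.0041] 0.0583
11 [176, 156, 23, 19, 303] mean [ 0.0043 -0.0096] circ [ 0.0006 -0.0067] 0.0587
```

The biscuit now stays put while the blade slides out from under it. Continue.

Call:
{"name": "send_rows", "arguments": {"motion": [[[-0.13,0,0.068],[0,0,0],-1],[[-0.13,0,0.068],[0,0,0],-1],[[-0.13,0,0.068],[0,0,0],-1],[[-0.13,0,0.068],[0,0,0],-1],[[-0.13,0,0.068],[0,0,0],-1],[[-0.13,0,0.068],[0,0,0],-1],[[-0.13,0,0.068],[0,0,0],-1],[[-0.13,0,0.068],[0,0,0],-1],[[-0.13,0,0.068],[0,0,0],-1],[[-0.13,0,0.068],[0,0,0],-1],[[-0.13,0,0.068],[0,0,0],-1],[[-0.13,0,0.068],[0,0,0],-1]]}}

```text
time_s: 24.95
ee_pos: [0.4082, -0.2354, 0.1261]
eef_rot: [3.141, 0.481, -0.502]
force: [-0.8, -0.2, -1.6]
grip_width: 0.0193
grip_force: 59.9
```

```bash
python3 - <<'E'
from plan import *
st()
S=shot("scene","pics/scene12.png"); yb(S,.021,"12")
E
```

```text
t 24.95 tcp [ 0.4082 -0.2354  0.1261] yaw/pitch/roll [-0.5018  0.481   3.1407] turner org [ 0.5011 -0.2864  0.0331] tip [ 0.5477 -0.312   0.0053] F [-0.81 -0.19 -1.59] M [-0.07 -0.25  0.  ] w 0.0193 59.889745116233826
12 [177, 159, 24, 16, 297] mean [0.0031 0.0047] circ [0.0028 0.004 ] 0.05
```

Biscuit flat, within 5 mm of the plate's centre. Withdraw, lift and level the turner, then go back to the rest.

Call:
{"name": "send_rows", "arguments": {"motion": [[[-0.15,0,0.078],[0,0,0],-1],[[-0.15,0,0.078],[0,0,0],-1],[[-0.15,0,0.078],[0,0,0],-1],[[-0.15,0,0.078],[0,0,0],-1],[[-0.25,0,-0.25],[0,0,0],-1],[[-0.25,0,-0.4],[0,0,0],-1],[[-0.2,0,-0.4],[0,0,0],-1],[[-0.2,0,-0.4],[0,0,0],-1],[[0,0,0],[0,0,0],-1]]}}

```text
time_s: 25.9
ee_pos: [0.3882, -0.2245, 0.1794]
eef_rot: [3.14, 0.477, -0.502]
force: [-0.2, -0.8, -2.2]
grip_width: 0.0198
grip_force: 59.9
```

```bash
python3 - <<'E'
from plan import *
st(); print(get_obs()["qpos"].round(2))
x,y,a=REST
q=tcp([x,y,.13],a,0); print(q[0])
u=rows(*q,14)
S=shot("scene","pics/scene13.png"); yb(S,.021,"13"); T=shot("top","pics/top13.png"); yb(T,.021,"13T")
E
```

```text
t 25.9 tcp [ 0.3882 -0.2245  0.1794] yaw/pitch/roll [-0.5019  0.4773  3.1403] turner org [ 0.4813 -0.2757  0.0867] tip [ 0.5281 -0.3013  0.0591] F [-0.24 -0.85 -2.22] M [-0.09 -0.24  0.05] w 0.0198 59.889564514160156
[-0.58  0.4   1.52 -0.04  1.7   1.49]
[ 0.44075452 -0.02665858  0.1635    ]
14 x [0.032, -0.492, 0.043] [-0.085, 0.276, -0.354]
13 [177, 159, 23, 16, 293] mean [0.0039 0.0052] circ [0.0035 0.004 ] 0.0495
13T [318, 178, 37, 37, 592] mean [-0.0164 -0.0175] circ [-0.0412 -0.0097] 0.0924
```

Call:
{"name": "send_rows", "arguments": {"motion": [[[0.032,-0.492,0.043],[-0.085,0.276,-0.354],-1],[[0.032,-0.492,0.043],[-0.085,0.276,-0.354],-1],[[0.032,-0.492,0.043],[-0.085,0.276,-0.354],-1],[[0.032,-0.492,0.043],[-0.085,0.276,-0.354],-1],[[0.032,-0.492,0.043],[-0.085,0.276,-0.354],-1],[[0.032,-0.492,0.043],[-0.085,0.276,-0.354],-1],[[0.032,-0.492,0.043],[-0.085,0.276,-0.354],-1]]}}

```text
time_s: 26.7
ee_pos: [0.4275, -0.1282, 0.1679]
eef_rot: [-3.102, 0.241, -0.187]
force: [0.3, 0.4, -2.0]
grip_width: 0.0196
grip_force: 59.9
```

Call:
{"name": "send_rows", "arguments": {"motion": [[[0.032,-0.492,0.043],[-0.085,0.276,-0.354],-1],[[0.032,-0.492,0.043],[-0.085,0.276,-0.354],-1],[[0.032,-0.492,0.043],[-0.085,0.276,-0.354],-1],[[0.032,-0.492,0.043],[-0.085,0.276,-0.354],-1],[[0.032,-0.492,0.043],[-0.085,0.276,-0.354],-1],[[0.032,-0.492,0.043],[-0.085,0.276,-0.354],-1],[[0.032,-0.492,0.043],[-0.085,0.276,-0.354],-1],[[0,0,0],[0,0,0],-1],[[0,0,0],[0,0,0],-1]]}}

```text
time_s: 27.6
ee_pos: [0.4398, -0.0264, 0.1615]
eef_rot: [-3.139, 0.003, 0.104]
force: [0.5, -1.1, -2.0]
grip_width: 0.0197
grip_force: 59.9
```

```bash
python3 - <<'E'
from plan import *
from edge import pose,rectd
st()
S=shot("scene","pics/scene14.png"); T=shot("top","pics/top14.png"); yb(S,.021,"14");yb(T,.021,"14T")
# compare with the first hover (same pose): edge-fit at the same plane
for z in(.13,):
  for n in("top","scene"):
    for k in("1","14"): pose(n+k,[dict(np.load(f"pics/{n}{k}.npz"))],"p",rectd(-.06,.06,-.04,.04),z,(1,1,0),(.577,-.0123,.105))
x,y,a=REST
u=rows(*tcp([x,y,.13],a,0),2); u=rows(*tcp([x,y,.02],a,0),10); rows(*tcp([x,y,.0045],a,0),5,*u)
E
```

```text
t 27.6 tcp [ 0.4398 -0.0264  0.1615] yaw/pitch/roll [ 0.1043  0.0033 -3.1386] turner org [ 0.5759 -0.012   0.1275] tip [ 0.6356 -0.0058  0.1273] F [ 0.54 -1.1  -1.99] M [-0.01  0.11  0.01] w 0.0197 59.889196157455444
14 [177, 159, 23, 16, 295] mean [0.004 0.005] circ [0.0035 0.004 ] 0.0495
14T [324, 178, 23, 23, 403] mean [ 0.0017 -0.0008] circ [ 0.0018 -0.0002] 0.0495
top1 [ 0.5769 -0.0143  0.1183] -164.3
top14 [ 0.5764 -0.0142  0.1187] -166.1
scene1 [ 0.5761 -0.0153  0.1116] -203.2
scene14 [ 0.577  -0.0134  0.1163] -207.2
2 x [0.012, -0.001, -0.033] [-0.012, 0.012, -0.007]
10 x [0.003, 0.0, 0.36] [-0.002, 0.002, -0.001]
5 x [0.0, -0.0, 0.103] [0.0, 0.0, 0.0]
```

The turner sits in the grip as it did at the first hover. Lower it onto the rest.

Call:
{"name": "send_rows", "arguments": {"motion": [[[0.003,0,0.36],[-0.002,0.002,-0.001],-1],[[0.003,0,0.36],[-0.002,0.002,-0.001],-1],[[0.003,0,0.36],[-0.002,0.002,-0.001],-1],[[0.003,0,0.36],[-0.002,0.002,-0.001],-1],[[0.003,0,0.36],[-0.002,0.002,-0.001],-1],[[0.003,0,0.36],[-0.002,0.002,-0.001],-1],[[0.003,0,0.36],[-0.002,0.002,-0.001],-1],[[0.003,0,0.36],[-0.002,0.002,-0.001],-1],[[0.003,0,0.36],[-0.002,0.002,-0.001],-1],[[0.003,0,0.36],[-0.002,0.002,-0.001],-1],[[0,0,0],[0,0,0],-1],[[0,0,0],[0,0,0],-1]]}}

```text
time_s: 28.9
ee_pos: [0.4408, -0.026, 0.0537]
eef_rot: [-3.141, -0.0, 0.106]
force: [0.3, -0.3, -1.3]
grip_width: 0.0196
grip_force: 59.9
```

```bash
python3 - <<'E'
from plan import *
st(); x,y,a=REST
rows(*tcp([x,y,.0055],a,0),5)
E
```

```text
t 28.9 tcp [ 0.4408 -0.026   0.0537] yaw/pitch/roll [ 1.0590e-01 -2.0000e-04 -3.1412e+00] turner org [ 0.577  -0.0115  0.0202] tip [ 0.6367 -0.0052  0.0202] F [ 0.26 -0.28 -1.27] M [0.03 0.08 0.03] w 0.0196 59.88926589488983
5 x [-0.001, 0.004, 0.098] [-0.001, -0.0, 0.001]
```

Call:
{"name": "send_rows", "arguments": {"motion": [[[0,0.004,0.098],[0,0,0],-1],[[0,0.004,0.098],[0,0,0],-1],[[0,0.004,0.098],[0,0,0],-1],[[0,0.004,0.098],[0,0,0],-1],[[0,0.004,0.098],[0,0,0],-1],[[0,0,0],[0,0,0],-1],[[0,0,0],[0,0,0],-1]]}}

```text
time_s: 29.6
ee_pos: [0.4409, -0.0266, 0.039]
eef_rot: [-3.141, -0.0, 0.106]
force: [-0.4, 0.3, -1.9]
grip_width: 0.0192
grip_force: 59.9
```

Call:
{"name": "send_rows", "arguments": {"motion": [[[0,0,0.035],[0,0,0],-1],[[0,0,0],[0,0,0],-1],[[0,0,0],[0,0,0],-1]]}}

```text
time_s: 29.9
ee_pos: [0.441, -0.0266, 0.0381]
eef_rot: [-3.141, -0.001, 0.106]
force: [0.4, 0.0, -1.5]
grip_width: 0.0195
grip_force: 59.9
```

```bash
python3 - <<'E'
from plan import *
st()
E
```

```text
t 29.9 tcp [ 0.441  -0.0266  0.0381] yaw/pitch/roll [ 1.0570e-01 -8.0000e-04 -3.1413e+00] turner org [ 0.5772 -0.0122  0.0047] tip [ 0.6369 -0.0058  0.0047] F [ 0.37  0.01 -1.53] M [ 0.04 -0.    0.02] w 0.0195 59.88808572292328
```

Call:
{"name": "send_rows", "arguments": {"motion": [[[0,0,0.025],[0,0,0],-1],[[0,0,0],[0,0,0],-1],[[0,0,0],[0,0,0],-0.55],[[0,0,0],[0,0,0],-0.4],[[0,0,0],[0,0,0],0],[[0,0,0],[0,0,0],0.3],[[0,0,0],[0,0,0],0.3],[[0,0,0],[0,0,0],0.3]]}}

```text
time_s: 30.7
ee_pos: [0.4409, -0.0266, 0.0372]
eef_rot: [-3.141, -0.0, 0.106]
force: [-0.7, -0.0, -0.2]
grip_width: 0.0568
grip_force: 0.0
```

Call:
{"name": "send_rows", "arguments": {"motion": [[[0,0,-0.3],[0,0,0],0.3],[[0,0,-0.6],[0,0,0],0.3],[[0,0,-0.6],[0,0,0],0.3],[[0,0,-0.6],[0,0,0],0.3],[[0,0,-0.6],[0,0,0],0.3],[[0,0,-0.6],[0,0,0],0.3],[[0,0,-0.6],[0,0,0],0.3],[[0,0,-0.6],[0,0,0],0.3],[[-0.6,0,-0.6],[0,0,0],0.3],[[-0.6,0,-0.3],[0,0,0],0.3],[[0,0,0],[0,0,0],0.3],[[0,0,0],[0,0,0],0.3]]}}

```text
time_s: 31.9
ee_pos: [0.4053, -0.0305, 0.1996]
eef_rot: [-3.141, -0.002, 0.105]
force: [-0.1, 0.9, -0.6]
grip_width: 0.0614
grip_force: 0.0
```

```bash
python3 - <<'E'
from plan import *
from edge import pose,rectd
st()
S=shot("scene","pics/scene15.png"); T=shot("top","pics/top15.png"); yb(S,.021,"15");yb(T,.021,"15T")
for n in("top","scene"):
    for k in("0","15"):
        c=[dict(np.load(f"pics/{n}{k}.npz"))]
        pose(n+k+" blade",c,"p",rectd(-.06,.06,-.04,.04),.006,(1,0,0),(.577,-.0123,.105))
        pose(n+k+" plate",c,"c",.135,.018,(1,0,0),(.585,-.3285))
cv2.imwrite("pics/c8.png",cv2.resize(S["pixels"][90:250,130:300,::-1],None,fx=3.5,fy=3.5))
E
```

```text
t 31.9 tcp [ 0.4053 -0.0305  0.1996] yaw/pitch/roll [ 1.0550e-01 -1.6000e-03 -3.1415e+00] turner org [ 0.5416 -0.0161  0.1663] tip [ 0.6013 -0.0098  0.1664] F [-0.09  0.92 -0.64] M [ 0.05  0.01 -0.06] w 0.0614 0.0
15 [177, 159, 23, 16, 294] mean [0.0038 0.0051] circ [0.0035 0.004 ] 0.0495
15T [324, 178, 23, 23, 402] mean [ 0.0018 -0.0007] circ [ 0.0018 -0.0002] 0.0495
top0 blade [ 0.5769 -0.0125  0.1151] -79.5
top0 plate [ 0.585  -0.3295] -95.2
top15 blade [ 0.5777 -0.0137  0.1155] -79.7
top15 plate [ 0.585  -0.3295] -92.4
scene0 blade [ 0.5755 -0.0139  0.1215] -73.9
scene0 plate [ 0.5872 -0.3264] -92.3
scene15 blade [ 0.576  -0.0154  0.1194] -76.6
scene15 plate [ 0.5872 -0.3264] -92.5
```

View pics/c8.png

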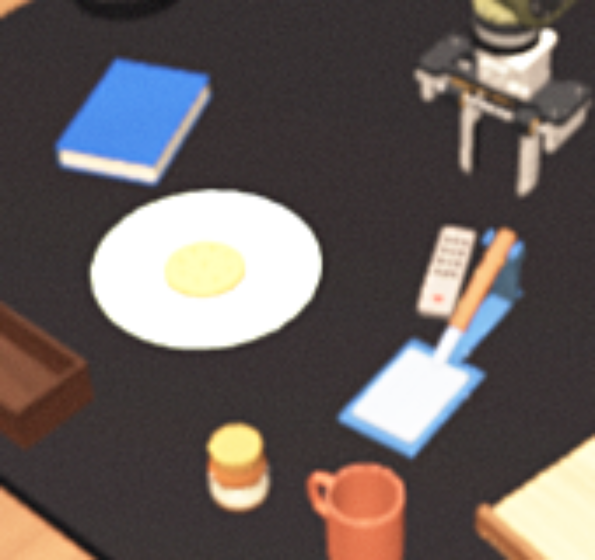

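The biscuit lies flat in the middle of the plate at (205,270). The turner is back on its rest with the handle in the notch, and the gripper is clear.

```bash
python3 -c "
from station import *
print(hand_in())"
```

```text
the job is handed in; nothing more can be done
None
```

Job handed in: by the last camera check the biscuit lies flat within about 6 mm of the plate's centre and the turner is back on its rest within about 2 mm of where it started; `hand_in()` returned no verdict.

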